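# Lock the denture flask clamp with its hairpin clip

## Robot

A 6-joint arm with a two-finger parallel gripper is mounted at the origin on a cart in front of the work surface, level with it; the furniture and walls round the work are solid. World frame = base frame: x ahead of the robot, y to its left, z up, the work surface at z = 0. Lengths are in m, angles in rad, forces in N, time in s.
With the tool pointing down it reaches from about 0.375 to 0.9 m from the base axis. Payload 3.1 kg.
Tool frame: the origin (TCP) lies at the centre of the arm's flange, where the gripper is bolted on; the fingertips stand tip_reach ahead of it and the grasp point (between the pads) lies 164 mm ahead of it (tip_reach is the distance from the TCP to the fingertips, in m); z points along the fingers, y is the direction in which the jaws open and shut (so a half turn about z gives the same grasp; the last joint's range is limited). The gripper opens to 87 mm and grips with 3 to 60 N. Pads are 19 mm wide; open, the fingers measure 117 mm over their backs; the gripper's body (75 mm by 190 mm) begins 51 mm behind the grasp point.
Start: joints at [1.169, 0.527, 1.433, -0, 1.181, -0.178], TCP at [0.138, 0.61, 0.405] pointing down, gripper open.
Joint ranges: [-3.08, 3.08], [-0.75, 2.2], [0.22, 2.44], [-1.43, 4.57], [0, 2.65], [-2.85, 2.85]. Speed limits (rad/s): [2.79, 2.79, 3.14, 3.14, 3.14, 3.14].

## Interface

Orientations are given as a unit quaternion [x, y, z, w].
In Python, from rig import get_obs, camera, hand_in, tip_reach gives the robot as it stands. The module is installed in compiled form; this text tells all that it offers.
- The arm moves only by the tool servo_tool, never from a script. Its argument "steps" is one flat list of numbers, 5 for each row, row after row: the finger opening in m, from 0 to 0.087, then the shift along the tool's x, y, z in m, then the turn about the tool's z in rad. A call has 1 to 12 rows; each row is the pose to reach, as a shift and turn from the pose commanded when the call began, along the tool's axes at that moment; what a row does not reach only later rows make up. A row lasts 1/8 s, in which the tool goes at most 62.5 mm and 10.7 degrees, less where a joint would pass 70% of its speed; a pose out of reach is approached as far as the arm can. A call with a gripper value outside its range is refused whole. The fingers move at their own pace and stop on an object; "force" is the grip in N (left out, the last holds). Time passes only in rows, so rows that repeat a pose let the fingers close. It gives the time, the measured TCP pose, the force and the opening at its end, in the units of the state.
- get_obs(): the state, without advancing time (a new reading comes with each control period).
- camera(name): name is "side" or "top" or "wrist"; returns a dict with "pixels" (420x560x3 uint8, blue, green, red), "vertical_fov" (degrees; the focal length in pixels is half the picture's height over the tangent of half this angle, whatever the lens; pixels are square), "cx", "cy" (the principal point, pixels), "T" (4x4, takes a point from camera to world coordinates). Camera axes: x right, y up, looking along -z (the intrinsics and any distortion apply to the point x, -y, -z); pixel columns grow to the right and rows downward; lengths in m; the calibration is good to about 2 mm. A picture is of the moment at which its call begins. There is no depth.
- hand_in(): hands the job in, once; it reports no verdict.
The state is a dict: "time": time; "q": joint angles; "joint_velocities": joint speeds; "joint_torque": joint torques, N m; "position": TCP position; "tool_rot": TCP orientation; "ft_force": force on the tool from outside, world axes, zero at the start; "moment": the same for the moment, N m; "grip_width": finger opening in m.
Only numpy, scipy, OpenCV 4.12 (cv2) and the standard library are available. Lean on these libraries where they do the work, as an engineer would, in place of code of your own. Each camera call takes 0.05 s, during which the arm holds its last target.

## Task

Lock the flask clamp: pick up the hairpin clip by its red tab, feel its straight leg into the cross hole of the clamp's upright pin, and slide it through gently until the sprung leg snaps round the pin and the loop hugs it, then let go. How high the pin stands differs from flask to flask, so do not ram the clip against it, and leave the things round about where they are.

Things in the scene. Friction and masses are not known exactly. Their poses are not given: they have to be found in the camera images.
- flask_clamp: Denture flask clamp fixed to the bench: base 104 x 84 mm, brass flask, steel pressure plate 98 x 50 mm (top 66 mm above the bench; washer and rod ends to 69 mm), amid it an upright steel pin 18 mm thick, tight, not shifted by hand forces. Origin: centre of the underside; z up; x: the direction of the hole drilled across the pin (right through; enter from either end).
- hole_mid (a point): Point fixed in the clamp on the pin's axis, 100 mm above the bench; axes as flask_clamp. The pin is screwed to a new height each time: the hole's true centre lies up to 9 mm below or above this point, which is NOT reported. Eight-sided hole, 7.5 mm across, through the 18 mm pin, no countersink; the pin ends 23 mm above the hole's centre.
- clip: Loose hairpin clip of smooth 5 mm steel wire (about 55 g), flat on the bench, red tab up. Origin: on the straight leg's axis (2.5 mm above the bench), where the pin's axis lies when the clip is home. x: along the straight leg to its tip (pushing direction), z up. Straight leg at y = 0. The throat takes a push of 1 to 3 N, then the clip is drawn in; beyond home the push rises by 3 to 5 N per mm.
- clip_tab (a point): Middle of the clip's red plastic tab, the part to grip: 13 mm thick (y), 24 mm long (x), 38.5 mm high, from 2.5 mm below the wire's axis to 36 mm above it. In the clip's frame the point is at x = -38, y = +4.5, z = +17 mm. Axes as clip.
- clip_nose (a point): Front end of the straight leg, x = +41.5 mm in the clip's frame: a flat-ended round nose 3.5 mm thick and 7 mm long, behind it the 5 mm leg. Axes as clip.
- clip_spring (a joint): Bend of the sprung leg, rad: 0 relaxed, about 0.1 while its throat rides over the pin, below 0.05 when it hugs the pin. The leg lies beside the straight leg, on the clip's +y side, and passes outside the pin: flared mouth at x = +22 mm (y = +14), throat at x = +9 mm, round seat at x = 0.
- plaster_arch: Plaster dental arch model on a blue-grey base, 59 x 62 x 31 mm, loose bystander; origin at the centre of its underside.
- green_bowl: Dark green mixing bowl, 68 mm across, 36 mm high, loose bystander; origin at the centre of its underside.
- grey_tin: Round wax tin, white with a light grey lid, 56 mm across, 25 mm high, loose bystander; origin at the centre of its underside.

How it is judged:
By the outcome, as a careful person would: the job done as asked, in the order asked, and still so for the second after the job is handed in, with the robot touching nothing.
It also fails if it takes over 67 s, if anything falls off the work surface, if the arm or the gripper's body presses on something with over 40 N, if the wrist force passes 120 N, or if a joint passes its speed limit or range.

## Working session

There is one attempt and no reset: what is moved stays moved. The work goes in short steps, Python scripts to look and compute and a tool call to move; the robot and the scene stay as the last step left them, time stands still between calls to the robot, and variables do not carry over. Pictures are saved under pics/ and viewed, and the job is handed in when it is done.

Besides the shell and the picture viewer there is one more tool, called after ">>>" as name(argument=value, ...), one argument or row to a line, values as JSON. servo_tool: Moves the arm, as the interface text tells. Its arguments: {"type":"object","properties":{"steps":{"type":"array"},"force":{"type":"number"}},"required":["steps"]}

```bash
mkdir -p pics
cat > h.py <<'E'
import numpy as np,cv2
from rig import get_obs,camera,tip_reach
def shot(n,f):
    c=camera(n); cv2.imwrite('pics/'+f+'.png',c['pixels']); 
    np.savez('pics/'+f+'.npz',**{k:c[k] for k in c}); return c
E
python3 - <<'E'
from h import *
o=get_obs(); print(o); print(tip_reach if not callable(tip_reach) else tip_reach())
for n in ['side','top','wrist']:
    c=shot(n,n+'0'); print(n,c.keys(),c['vertical_fov'],c['cx'],c['cy'],c['T'].round(4).tolist())
E
```

```text
{'time': 0.0, 'q': array([ 1.16949220e+00,  5.28445617e-01,  1.43386931e+00,  8.83026240e-06,
        1.18137156e+00, -1.78522603e-01]), 'joint_velocities': array([-0.00045455, -0.00151352, -0.00117543,  0.00049944,  0.00075191,
       -0.00134832]), 'joint_torque': array([ 1.12583530e-03, -4.40043283e+01, -1.76593316e+01,  6.34643831e-02,
        5.81308140e-02, -1.70055200e-04]), 'position': array([0.13794199, 0.60924767, 0.40379433]), 'tool_rot': array([ 1.11162159e-01,  9.93801730e-01, -1.00206095e-03, -3.03193862e-04]), 'ft_force': array([-0.36626451,  0.32481305,  0.17874197]), 'moment': array([-0.01202068,  0.02656382, -0.00986439]), 'grip_width': 0.08699672868502298}
0.1822
side dict_keys(['pixels', 'vertical_fov', 'cx', 'cy', 'T']) 56.73519247798794 281.34472191742435 209.79524224487582 [[0.9946, 0.041, -0.0954, 0.4711], [-0.1033, 0.478, -0.8722, -0.6948], [0.0098, 0.8774, 0.4797, 0.501], [0.0, 0.0, 0.0, 1.0]]
top dict_keys(['pixels', 'vertical_fov', 'cx', 'cy', 'T']) 43.5150576633095 284.9073776075563 209.53968947466575 [[0.024, 0.9965, -0.0798, 0.4624], [-0.9997, 0.0245, 0.0063, 0.0478], [0.0082, 0.0796, 0.9968, 1.3848], [0.0, 0.0, 0.0, 1.0]]
wrist dict_keys(['pixels', 'vertical_fov', 'cx', 'cy', 'T']) 63.1943234620921 277.1574631964128 208.67079692072974 [[0.2205, -0.9378, -0.268, 0.064], [0.9754, 0.2114, 0.0626, 0.6256], [-0.0021, -0.2752, 0.9614, 0.3848], [0.0, 0.0, 0.0, 1.0]]
```

View pics/top0.png

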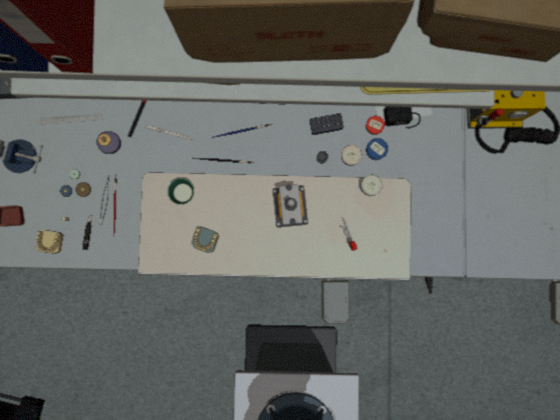

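View pics/side0.png

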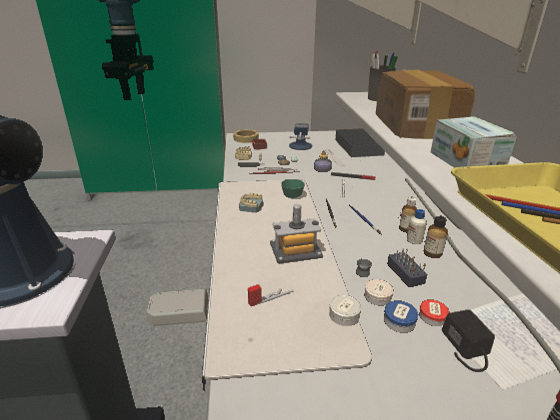

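View pics/wrist0.png

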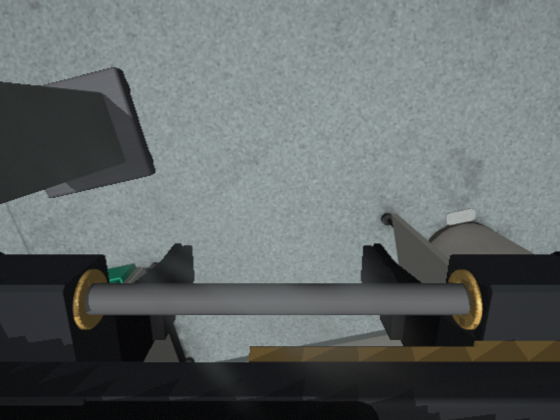

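The top view shows the clamp at about (291,204), the clip at (348,234) with its red tab near (352,245), the bowl at (180,190), the arch at (205,239) and the tin at (371,185). I'll zoom in next.

```bash
cat >> h.py <<'E'
def ray(c,u,v):
    f=210/np.tan(np.radians(c['vertical_fov'])/2)
    d=np.array([(u-c['cx'])/f,-(v-c['cy'])/f,-1.]); T=c['T']
    return T[:3,3],T[:3,:3]@d
def atz(c,u,v,z):
    o,d=ray(c,u,v); return o+d*(z-o[2])/d[2]
def proj(c,p):
    f=210/np.tan(np.radians(c['vertical_fov'])/2)
    T=c['T']; q=T[:3,:3].T@(np.array(p)-T[:3,3]); return np.array([c['cx']+f*q[0]/-q[2], c['cy']-f*q[1]/-q[2]])
def crop(c,u0,v0,w,h,s,f):
    cv2.imwrite('pics/'+f+'.png',cv2.resize(c['pixels'][v0:v0+h,u0:u0+w],None,fx=s,fy=s,interpolation=cv2.INTER_CUBIC))
def load(f): return dict(np.load('pics/'+f+'.npz'))
E
python3 - <<'E'
from h import *
c=load('top0'); s=load('side0')
crop(c,260,170,120,90,6,'t1'); crop(s,230,190,120,120,5,'s1')
for n,u,v,z in [('pin',291,204,.12),('tab',352,245,.036),('tip',343,219,.003)]: print(n,atz(c,u,v,z).round(4))
for u,v,z in [(297,207,.12),(254,290,.036),(294,290,.003)]: print(atz(s,u,v,z).round(4))
E
```

```text
pin [0.5774 0.0255 0.12  ]
tab [ 0.4835 -0.1346  0.036 ]
tip [ 0.5518 -0.1144  0.003 ]
[0.5804 0.0072 0.12  ]
[ 0.483  -0.1457  0.036 ]
[ 0.561  -0.1139  0.003 ]
```

View pics/t1.png

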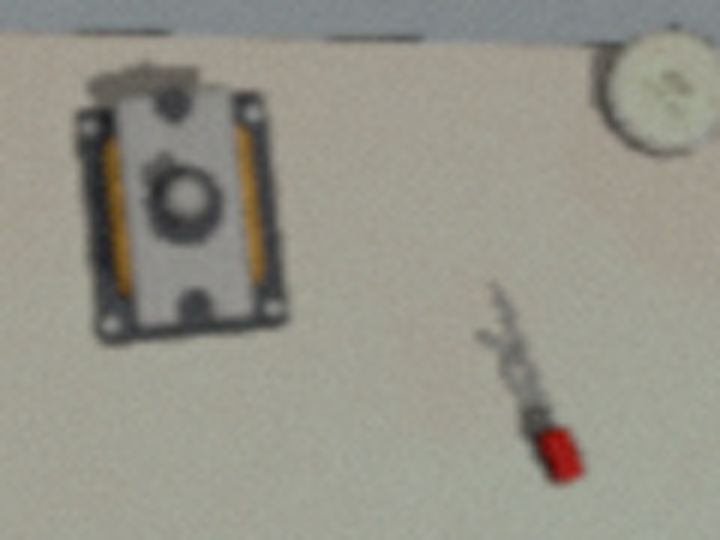

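View pics/s1.png

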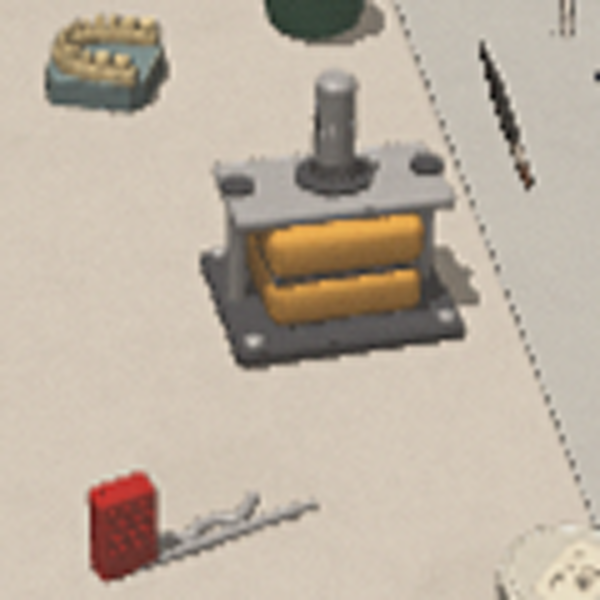

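```bash
cat >> h.py <<'E'
from scipy.spatial.transform import Rotation as R
def hd(o=None):
    o=o or get_obs(); x=R.from_quat(o['tool_rot']).as_matrix()[:,0]; return np.degrees(np.arctan2(x[1],x[0]))
def rel(p,h=None):
    "tool shift (mm) and turn for world TCP pos p and tool-x heading h deg"
    o=get_obs(); M=R.from_quat(o['tool_rot']).as_matrix()
    s=M.T@(np.array(p)-o['position']); t=0 if h is None else -np.radians((h-hd(o)+180)%360-180)
    return (s*1000).round(1),round(float(t),4)
E
python3 - <<'E'
from h import *
print(hd()); print(rel([.38,.30,.40],130)); print(rel([.42,-.05,.35],85))
E
```

```text
167.23637881414237
(array([-304.4, -248.2,    4.3]), 0.6499)
(array([-420.8, -580.6,   54.8]), 1.4353)
```

>>> servo_tool(
  steps=[0.087, -0.06, -0.05, 0, 0.1, 0.087, -0.11, -0.09, 0, 0.2, 0.087, -0.16, -0.13, 0, 0.35, 0.087, -0.21, -0.17, 0, 0.5, 0.087, -0.26, -0.21, 0, 0.6, 0.087, -0.3, -0.25, 0, 0.75, 0.087, -0.32, -0.3, 0.01, 0.9, 0.087, -0.34, -0.36, 0.02, 1.05, 0.087, -0.36, -0.42, 0.03, 1.2, 0.087, -0.38, -0.48, 0.04, 1.35, 0.087, -0.4, -0.535, 0.05, 1.435, 0.087, -0.42, -0.58, 0.055, 1.435],
)

```text
time: 1.65
position: [0.4193, -0.051, 0.3494]
tool_rot: [0.738, 0.675, -0.0, -0.0]
ft_force: [1.0, 0.3, -0.2]
grip_width: 0.0867
```

>>> servo_tool(
  steps=[0.087, 0, 0, 0, 0, 0.087, 0, 0, 0, 0],
)

```text
time: 1.9
position: [0.4191, -0.0488, 0.3495]
tool_rot: [0.738, 0.675, -0.0, -0.001]
ft_force: [-0.0, 0.2, 0.8]
grip_width: 0.0867
```

Run:
```python
from h import *
c=shot('wrist','w1'); print(get_obs()['position'],hd(),c['T'].round(3).tolist())
```

```text
[ 0.41894035 -0.04804806  0.3496406 ] 85.05117594710211 [[0.996, 0.084, 0.026, 0.426], [-0.088, 0.958, 0.274, 0.026], [-0.002, -0.275, 0.961, 0.331], [0.0, 0.0, 0.0, 1.0]]
```

View pics/w1.png

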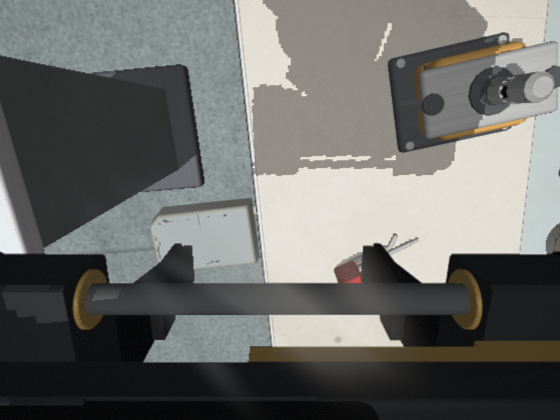

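Wrist view: the clamp is at the upper right. The hole is a dark spot at about (504,91) on the face of the pin towards the robot, so it runs along the clamp's long axis. The clip is at about (390,250).

Run:
```python
from h import *
c=load('w1'); crop(c,380,25,180,135,4,'w1a'); crop(c,320,220,110,75,7,'w1b')
```

```text
(no output)
```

View pics/w1a.png

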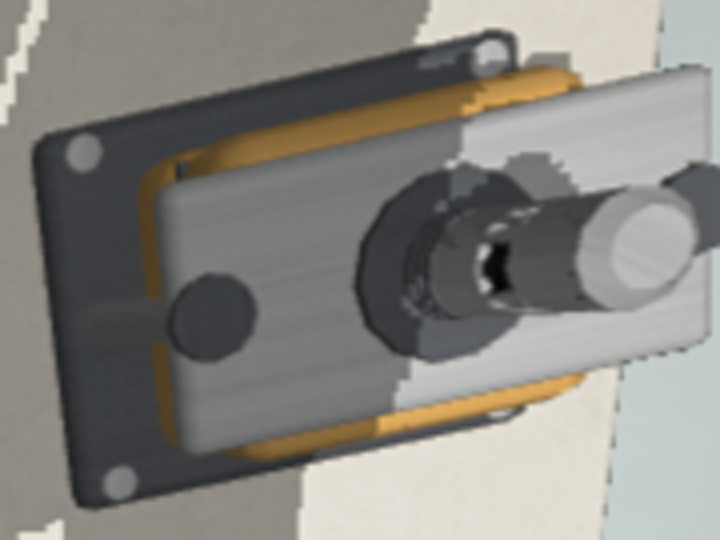

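View pics/w1b.png

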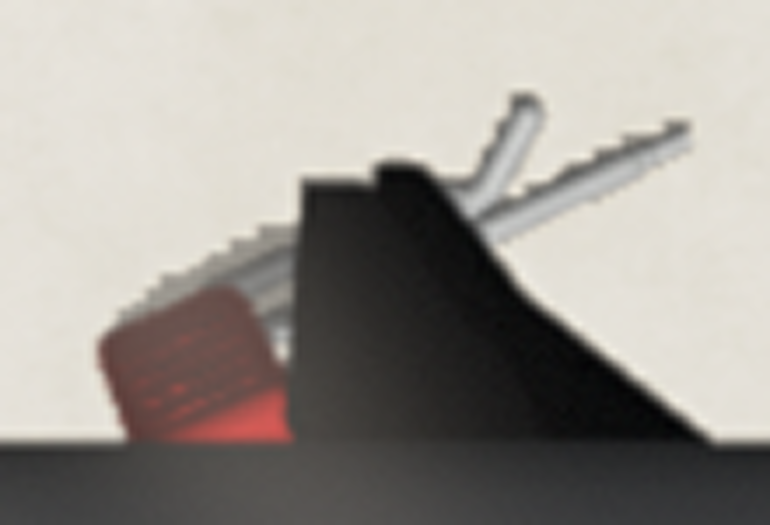

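Run:
```python
from h import *
c=load('w1'); g=lambda u,v:(380+u/4,25+v/4)
P=[(160,182),(188,454),(711,347),(708,67)]
Q=np.array([atz(c,*g(*p),.066) for p in P]);print(Q.round(4)); ctr=Q.mean(0); print('plate',ctr,[np.linalg.norm(Q[i]-Q[(i+1)%4]).round(4) for i in range(4)])
d=(Q[2]+Q[3]-Q[0]-Q[1]); h=np.degrees(np.arctan2(d[1],d[0])); print('heading',h)
ax=np.array([np.cos(np.radians(h)),np.sin(np.radians(h)),0])
print('washer', atz(c,*g(443,264),.069))
# hole height: ray vs vertical line at ctr-9mm*ax
def hz(u,v,p):
    o,dd=ray(c,*g(u,v)); dd=dd/np.linalg.norm(dd)
    A=np.array([dd,-np.array([0,0,1.])]).T; x,r,_,_=np.linalg.lstsq(A,p-o,rcond=None); return p[2]+x[1],np.sqrt(r)
f=ctr-.009*ax; f[2]=0; t=ctr.copy();t[2]=0
print('hole',hz(497,268,f)); print('top',hz(652,247,t),hz(640,250,t))
s=load('side0')
for z in (.069,.113,.123,.133): print(z,((proj(s,[*ctr[:2],z])-[230,190])*5).round(1),((proj(load('top0'),[*ctr[:2],z])-[260,170])*6).round(1))
```

```text
[[ 0.5302  0.0452  0.066 ]
 [ 0.5368 -0.0038  0.066 ]
 [ 0.633   0.0074  0.066 ]
 [ 0.626   0.0557  0.066 ]]
plate [0.5814944  0.02609919 0.066     ] [np.float64(0.0494), np.float64(0.0969), np.float64(0.0489), np.float64(0.0963)]
heading 6.4639045588422706
washer [0.5804035  0.02651169 0.069     ]
hole (np.float64(0.09703465509287577), array([7.59922547e-06]))
top (np.float64(0.11827303447019544), array([5.75693231e-05])) (np.float64(0.11593776962807029), array([0.00021299]))
0.069 [328.1 167.6] [182.4 205.2]
0.113 [331.   78.4] [184.4 195.5]
0.123 [331.7  57.5] [184.9 193.1]
0.133 [332.3  36.3] [185.3 190.8]
```

Run:
```python
from h import *
print(get_obs()['q'].round(3),rel([.455,-.045,.275],85))
c=load('w1'); print(atz(c,418.3,237.9,.0025)); print(atz(load('top0'),260+493/6,170+283/6,.0025),atz(load('top0'),260+558/6,170+455/6,.037))
```

```text
[-0.381  0.352  1.982  0.     0.809 -0.295] (array([ 6.1, 35.8, 74.6]), 0.0009)
[ 0.5579122  -0.11089407  0.0025    ]
[ 0.55659838 -0.11217941  0.0025    ] [ 0.48144434 -0.13704228  0.037     ]
```

>>> servo_tool(
  steps=[0.087, 0.005, 0.018, 0.04, 0, 0.087, 0.006, 0.036, 0.075, 0, 0.087, 0.006, 0.036, 0.075, 0, 0.087, 0.006, 0.036, 0.075, 0],
)

```text
time: 2.45
position: [0.4552, -0.0448, 0.2755]
tool_rot: [0.736, 0.677, -0.0, -0.0]
ft_force: [0.4, -0.5, 0.6]
grip_width: 0.0866
```

Run:
```python
from h import *
c=shot('wrist','w2'); print(get_obs()['position'],hd())
```

```text
[ 0.45532142 -0.04512863  0.2758931 ] 85.111156183881
```

View pics/w2.png

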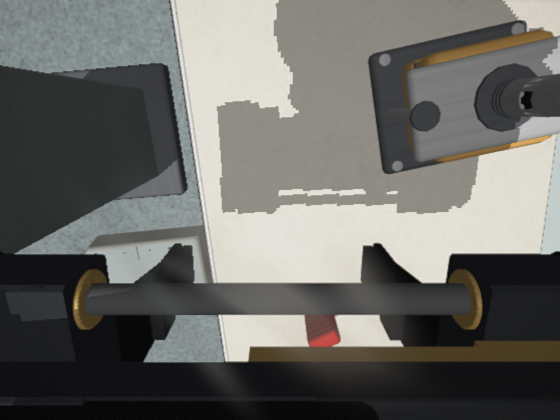

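Run:
```python
from h import *
c=load('w2'); crop(c,460,50,100,90,8,'w2a'); c=load('w1'); crop(c,460,55,100,75,8,'w1c')
```

```text
(no output)
```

View pics/w2a.png

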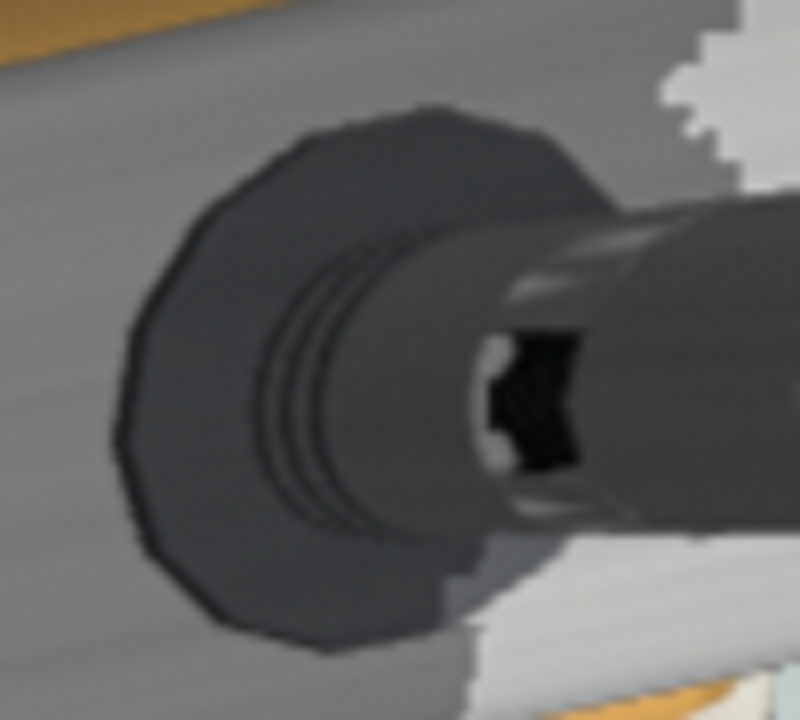

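View pics/w1c.png

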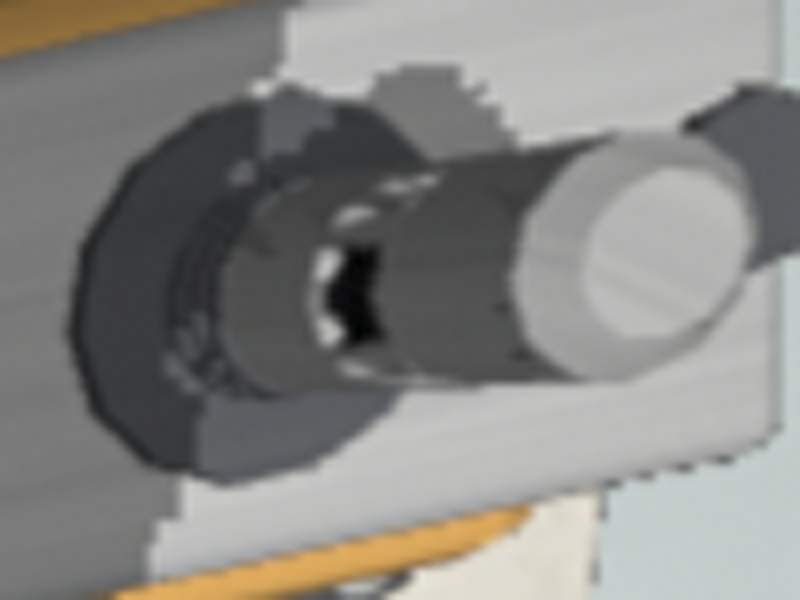

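Run:
```python
from h import *
w1=load('w1');w2=load('w2')
W=[(w1,460+262/8,55+290/8),(w2,460+383/8,50+380/8)]
H=[(w1,502.9,92.1),(w2,524.9,100.4)]
T=[(w1,460+672/8,55+252/8)]
h=np.radians(6.5); ax=np.array([np.cos(h),np.sin(h),0])
for c,u,v in W: print('washer@.069',atz(c,u,v,.069).round(4))
for (c,u,v),(c2,a,b) in zip(W,H):
    w=atz(c,u,v,.069); f=w-.009*ax
    # x-distance constraint: find z where ray crosses plane through f perp. to ax
    o,d=ray(c,a,b); t=(f-o)@ax/(d@ax); print('hole on face',(o+d*t).round(4))
c,u,v=T[0]; w=atz(*W[0],.069); o,d=ray(c,u,v); t=(w-o)@ax/(d@ax); print('top',(o+d*t).round(4))
# triangulate
def tri(L):
    A=np.zeros((3,3));b=np.zeros(3)
    for c,u,v in L:
        o,d=ray(c,u,v); d/=np.linalg.norm(d); Pm=np.eye(3)-np.outer(d,d); A+=Pm;b+=Pm@o
    return np.linalg.solve(A,b)
print('tri hole',tri(H),'washer',tri(W))
```

```text
washer@.069 [0.5819 0.0262 0.069 ]
washer@.069 [0.5818 0.0267 0.069 ]
hole on face [0.5729 0.0251 0.0951]
hole on face [0.5729 0.0252 0.095 ]
top [0.5819 0.0262 0.1185]
tri hole [0.57435959 0.02512879 0.09280184] washer [0.58548402 0.02637651 0.0630947 ]
```

Run:
```python
from h import *
print(rel([.4815,-.137,.28],21.7))
```

```text
(array([-89.3,  33.9,  -4.1]), 1.1067)
```

>>> servo_tool(
  steps=[0.06, -0.02, 0, -0.004, 0.15, 0.06, -0.05, 0.01, -0.004, 0.3, 0.06, -0.07, 0.02, -0.004, 0.45, 0.06, -0.089, 0.034, -0.004, 0.6, 0.06, -0.089, 0.034, -0.004, 0.78, 0.06, -0.089, 0.034, -0.004, 0.96, 0.06, -0.089, 0.034, -0.004, 1.107, 0.06, -0.089, 0.034, -0.004, 1.107, 0.06, -0.089, 0.034, -0.004, 1.107],
)

```text
time: 3.62
position: [0.4818, -0.1375, 0.2797]
tool_rot: [0.982, 0.188, 0.001, 0.0]
ft_force: [0.3, -0.2, 0.3]
grip_width: 0.0601
```

Run:
```python
from h import *
c=shot('wrist','w3'); print(get_obs()['position'],hd(),get_obs()['q'])
```

```text
[ 0.48187994 -0.13753683  0.27949459] 21.69161560596404 [-5.01377822e-01  5.63028193e-01  1.85259271e+00 -1.17425546e-05
  7.24947426e-01  6.90837435e-01]
```

View pics/w3.png

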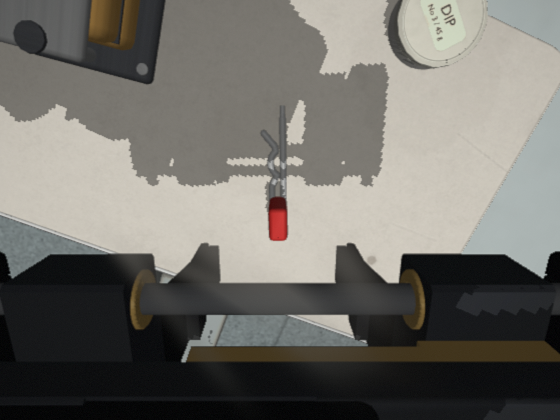

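Run:
```python
from h import *
c=load('w3'); crop(c,240,95,80,150,4,'w3a')
```

```text
(no output)
```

View pics/w3a.png

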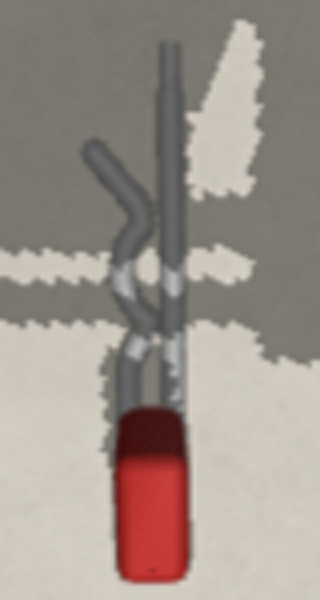

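Run:
```python
from h import *
c=load('w3'); n=atz(c,282.5,105.5,.0025); l=atz(c,283,170,.0025); t=atz(c,277.9,224.5,.0385)
t1=atz(c,277.9,95+458/4,.0385);t2=atz(c,277.9,95+578/4,.0385)
print(n,l,t,np.linalg.norm(t1-t2)); d=n-l; print('leg heading',np.degrees(np.arctan2(d[1],d[0])))
v=n-t; print(np.linalg.norm(v[:2]),np.degrees(np.arctan2(v[1],v[0]))+3.24)
h=np.radians(21.7); e=np.array([np.cos(h),np.sin(h)]); m=n[:2]-79.5e-3*e+4.5e-3*np.array([-e[1],e[0]]); print('tab from nose',m)
print(rel([*((m+t[:2])/2),.187],21.7))
print(rel([*((m+t[:2])/2),.220],21.7))
```

```text
[ 0.55692798 -0.11236277  0.0025    ] [ 0.5134283  -0.13034087  0.0025    ] [ 0.48256496 -0.13836973  0.0385    ] 0.02171312442864797
leg heading 22.454947963663372
0.07877956402542796 22.516249781652874
tab from nose [ 0.48139808 -0.13757655]
(array([-0.1,  0.4, 92.5]), -0.0001)
(array([-0.1,  0.4, 59.5]), -0.0001)
```

>>> servo_tool(
  steps=[0.045, 0, 0, 0.03, -0.012, 0.045, 0, 0, 0.06, -0.012, 0.045, 0, 0, 0.08, -0.012, 0.045, 0, 0, 0.0925, -0.012, 0.045, 0, 0, 0.0925, -0.012, 0.03, 0, 0, 0.0925, -0.012, 0.02, 0, 0, 0.0925, -0.012, 0.01, 0, 0, 0.0925, -0.012, 0.0, 0, 0, 0.0925, -0.012, 0.0, 0, 0, 0.0925, -0.012, 0.0, 0, 0, 0.0925, -0.012, 0.0, 0, 0, 0.0925, -0.012],
  force=25,
)

```text
time: 5.18
position: [0.4821, -0.1378, 0.1866]
tool_rot: [0.981, 0.193, 0.0, 0.0]
ft_force: [-0.3, -0.8, 5.1]
grip_width: 0.0128
```

Run:
```python
from h import *
o=get_obs(); print(o['position'],hd(),o['grip_width'],o['ft_force'])
c=shot('wrist','w4')
```

```text
[ 0.48213151 -0.13775452  0.18655602] 22.27508555423485 0.012849365172194338 [-0.27512219 -0.80033195  5.14973165]
```

View pics/w4.png

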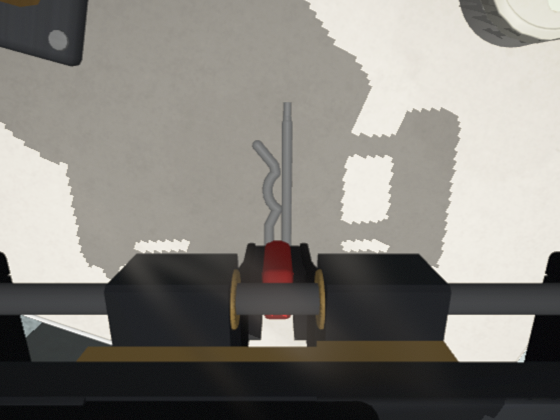

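Clip gripped (12.8 mm). The leg runs straight up the picture at column 287, with the nose at about (287,103).

Run:
```python
from h import *
c=load('w4'); o=get_obs(); crop(c,230,90,100,170,4,'w4a')
n=atz(c,287.5,102,.0025); l=atz(c,287.5,230,.0025); M=R.from_quat(o['tool_rot']).as_matrix()
print((M.T@(n-o['position'])*1000).round(1),(M.T@(l-o['position'])*1000).round(1))
```

```text
[ 79.1   5.  184.1] [ 16.5   5.6 184.1]
```

>>> servo_tool(
  steps=[0, 0, 0, -0.01, 0, 0, 0, 0, -0.03, 0, 0, 0, 0, -0.06, 0, 0, 0, 0, -0.1, 0, 0, 0, 0, -0.125, 0, 0, 0, 0, -0.125, 0, 0, 0, 0, -0.125, 0],
)

```text
time: 6.1
position: [0.4816, -0.1375, 0.3106]
tool_rot: [0.981, 0.193, -0.001, -0.0]
ft_force: [0.1, 0.6, -0.1]
grip_width: 0.0131
```

Run:
```python
from h import *
o=get_obs(); print(o['position'],hd(),o['grip_width'],o['ft_force'],o['moment'])
c=shot('wrist','w5'); shot('side','s5'); crop(c,230,90,100,170,4,'w5a')
```

```text
[ 0.48157023 -0.13746056  0.31064805] 22.27419728545772 0.013110270576286014 [ 0.05048201  0.59069383 -0.05559073] [-0.08361844  0.095706   -0.02317564]
```

View pics/w5.png

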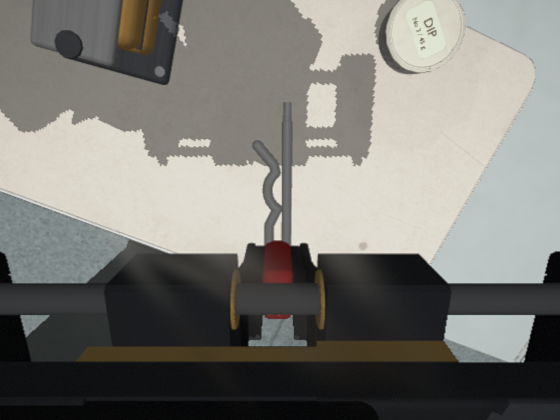

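View pics/s5.png

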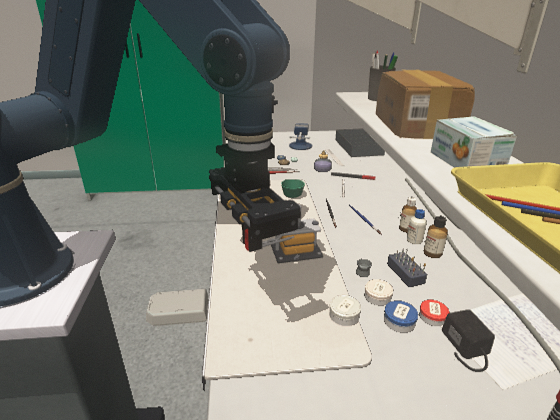

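View pics/w5a.png

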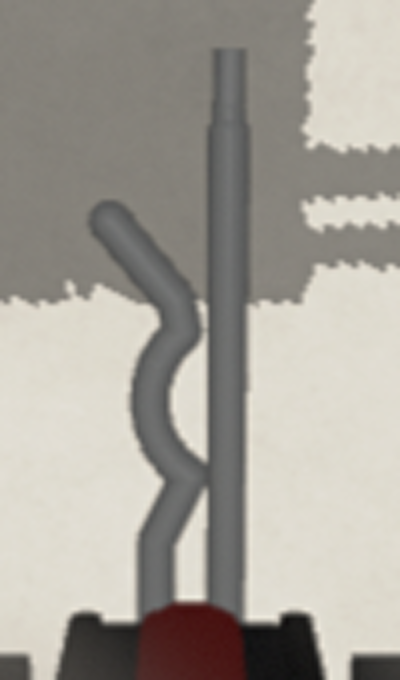

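```bash
cat >> h.py <<'E'
def legtool(c,o,u1,v1,u2,v2,zt=.1841):
    "nose / rear leg points in tool frame"
    M=R.from_quat(o['tool_rot']).as_matrix(); z=o['position'][2]-zt
    f=lambda u,v:(M.T@(atz(c,u,v,z)-o['position'])*1000).round(2)
    return f(u1,v1),f(u2,v2)
def tcp_for(nose,h,legang,ny,nx=.0791,zt=.1841):
    "TCP so nose (world xyz) with leg heading h; legang=leg heading - tool heading"
    th=np.radians(h-legang); x=np.array([np.cos(th),np.sin(th),0]); y=np.array([x[1],-x[0],0])
    return np.array(nose)-nx*x-ny*y+np.array([0,0,zt]), h-legang
E
python3 - <<'E'
from h import *
c=load('w5'); o=get_obs()
print(legtool(c,o,230+229.5/4,90+50/4,230+226/4,90+600/4))
a=np.radians(6.5); ax=np.array([np.cos(a),np.sin(a),0]); pin=np.array([.582,.0262,0])
n=pin-.026*ax; n[2]=.1265
p,h=tcp_for(n,6.5,.4,.005); print(p,h,rel(p,h))
E
```

```text
(array([ 79.09,   5.2 , 183.94]), array([ 11.  ,   5.34, 184.07]))
[0.47698368 0.01982292 0.3106    ] 6.1 (array([  55.4, -147.3,   -0.3]), 0.2823)
```

>>> servo_tool(
  steps=[0, 0.015, -0.035, 0, 0.05, 0, 0.025, -0.07, 0, 0.12, 0, 0.038, -0.105, 0, 0.2, 0, 0.05, -0.135, 0, 0.27, 0, 0.055, -0.147, 0, 0.278, 0, 0.055, -0.147, 0, 0.278, 0, 0.055, -0.147, 0, 0.278],
)

```text
time: 7.08
position: [0.4775, 0.0183, 0.311]
tool_rot: [0.998, 0.055, -0.0, 0.0]
ft_force: [0.6, 0.1, -0.7]
grip_width: 0.013
```

Run:
```python
from h import *
o=get_obs(); print(o['position'],hd(),o['grip_width'],o['ft_force'],o['moment'])
c=shot('wrist','w6'); s=shot('side','s6'); crop(s,230,170,120,100,6,'s6a')
```

```text
[0.47752906 0.01833448 0.31100683] 6.340819622942226 0.013002999816621948 [ 0.58149149  0.07306947 -0.74064533] [-0.10257361  0.16269182  0.00121998]
```

View pics/w6.png

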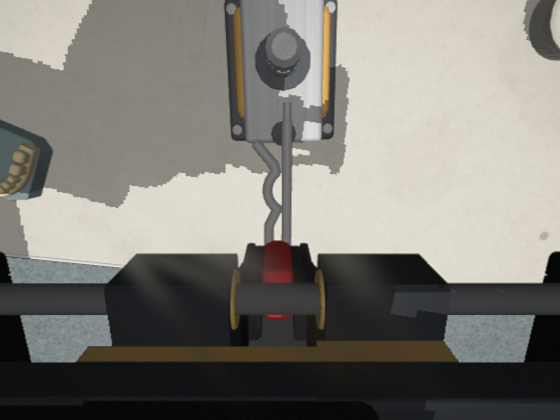

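View pics/s6a.png

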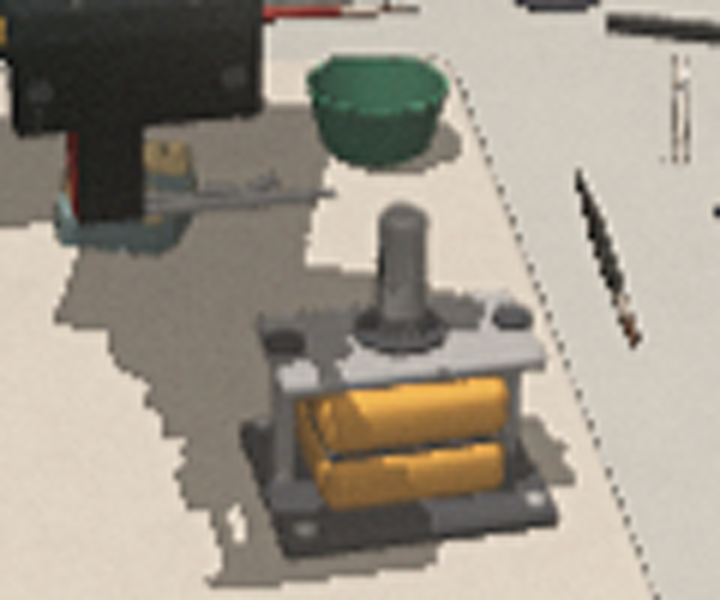

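Run:
```python
from h import *
c=load('w6'); crop(c,215,0,140,150,5,'w6a')
s=load('side0')if 0 else load('s6')
o=get_obs(); a=np.radians(6.5); ax=np.array([np.cos(a),np.sin(a),0]); pin=np.array([.582,.0262,0])
for d in (-.1,-.026,0): 
    q=pin+d*ax; q[2]=.1269; print(((proj(s,q)-[230,170])*6).round(1))
for z in (.0,.069,.116,.118): q=pin.copy();q[2]=z; print(z,((proj(s,q)-[230,170])*6).round(1))
```

```text
[116.9 205.1]
[327.5 185.6]
[399.7 178.9]
0.0 [390.  478.4]
0.069 [395.1 320.9]
0.116 [398.8 206.4]
0.118 [399.  201.4]
```

View pics/w6a.png

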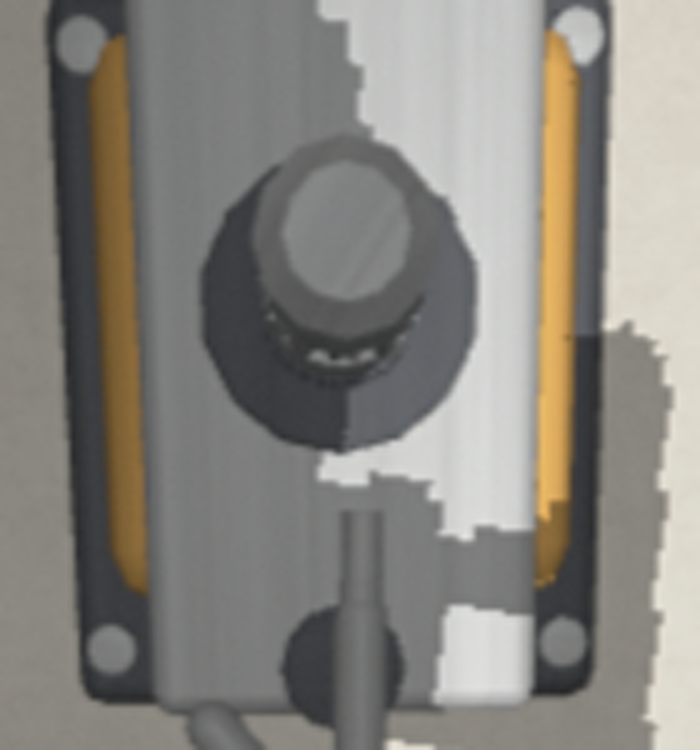

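Run:
```python
from h import *
c=load('w6'); o=get_obs(); M=R.from_quat(o['tool_rot']).as_matrix()
g=lambda u,v,z:(M.T@(atz(c,215+u/5,v/5,z)-o['position'])*1000).round(2)
print('top',g(347,230,.1178),'washer',g(339,297,.069))
print('plate edges lo',g(158,660,.066),g(535,660,.066),'hi',g(127,20,.066),g(547,20,.066))
z=o['position'][2]-.1841
print('nose',g(362,512,z),'leg',g(360,690,z))
print('hole bright',g(342,355,.0945))
```

```text
top [104.42   3.49 193.37] washer [105.11   3.52 242.17]
plate edges lo [ 62.07 -19.59 245.16] [ 62.14  29.18 245.17] hi [135.55 -21.52 245.17] [135.62  27.82 245.18]
nose [ 79.08   4.87 184.11] leg [ 62.95   4.84 184.11]
hole bright [ 95.95   3.49 216.67]
```

Run:
```python
from h import *
c=load('w6'); o=get_obs()
def an(d): return np.degrees(np.arctan2(d[1],d[0])).round(2)
g=lambda u,v,z:atz(c,215+u/5,v/5,z)
for z in (.012,.02): 
    a,b,cc,d=[g(*p,z) for p in [(110,650),(80,42),(562,642),(578,35)]]
    print(an(b-a),an(d-cc),an(cc-a)+90,an(d-b)+90,np.linalg.norm(b-a),np.linalg.norm(cc-a))
print('rod-washer',an(g(339,297,.069)-g(343,662,.069)), 'front plate edge',an(g(535,700,.066)-g(160,705,.066))+90)
# hough-like edge fit of plate
w=load('w1'); k=lambda u,v,z:atz(w,380+u/4,25+v/4,z)
print('w1 screws',an(k(490,55,.012)-k(83,153,.012)),'rods',an(k(705,205,.069)-k(212,317,.069)),'left edge',an(k(188,454,.066)-k(160,182,.066))+90)
t=load('top0'); q=lambda u,v,z:atz(t,260+u/6,170+v/6,z)
print('top rods',an(q(173,104,.069)-q(194,304,.069)),'screws',an(q(90,127,.012)-q(112,323,.012)),an(q(252,112,.012)-q(273,307,.012)))
```

```text
7.4 7.15 7.349999999999994 7.090000000000003 0.0866421098666611 0.0723010184505818
7.4 7.15 7.349999999999994 7.090000000000003 0.0841661161257974 0.07023485374825386
rod-washer 7.31 front plate edge 7.1200000000000045
w1 screws 7.83 rods 7.58 left edge 7.680000000000007
top rods 7.3 screws 7.82 7.34
```

Run:
```python
from h import *
o=get_obs(); M=R.from_quat(o['tool_rot']).as_matrix()
pin=o['position']+M@np.array([.1048,.0035,.2421]); print(pin)
a=np.radians(7.35); ax=np.array([np.cos(a),np.sin(a),0]); n=pin-.023*ax; n[2]=.0945
p,h=tcp_for(n,7.35,0.05,.00487); print(p,h,rel(p,h))
```

```text
[0.5820491  0.02611528 0.06907197]
[0.48016043 0.0179526  0.2786    ] 7.3 (array([ 2.6,  0.5, 32.6]), -0.0178)
```

>>> servo_tool(
  steps=[0, 0.0026, 0.0005, 0.008, -0.018, 0, 0.0026, 0.0005, 0.016, -0.018, 0, 0.0026, 0.0005, 0.024, -0.018, 0, 0.0026, 0.0005, 0.0325, -0.018, 0, 0.0026, 0.0005, 0.0325, -0.018, 0, 0.0026, 0.0005, 0.0325, -0.018, 0, 0.0026, 0.0005, 0.0325, -0.018],
)

```text
time: 8.05
position: [0.48, 0.019, 0.279]
tool_rot: [0.998, 0.064, 0.0, 0.0]
ft_force: [-0.9, 0.6, -1.2]
grip_width: 0.0125
```

Run:
```python
from h import *
o=get_obs(); print(o['position'],hd(),o['grip_width'],o['ft_force'],o['moment'])
c=shot('wrist','w7'); s=shot('side','s7'); crop(s,230,180,100,80,8,'s7a'); crop(c,215,0,140,150,5,'w7a')
```

```text
[0.47999467 0.0190078  0.27900937] 7.388280369049703 0.012506936039310669 [-0.85012979  0.61944451 -1.2357227 ] [-0.02194643  0.18242019 -0.04264494]
```

View pics/w7a.png

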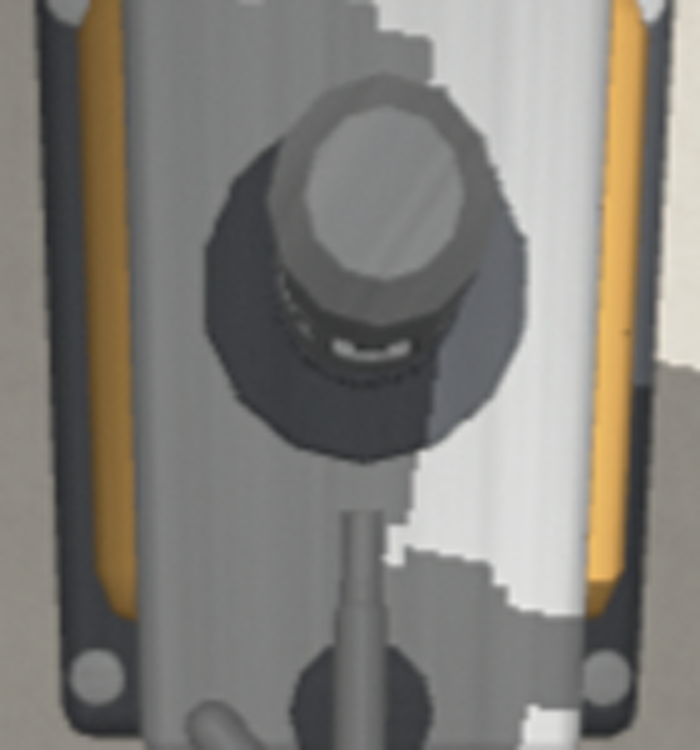

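View pics/s7a.png

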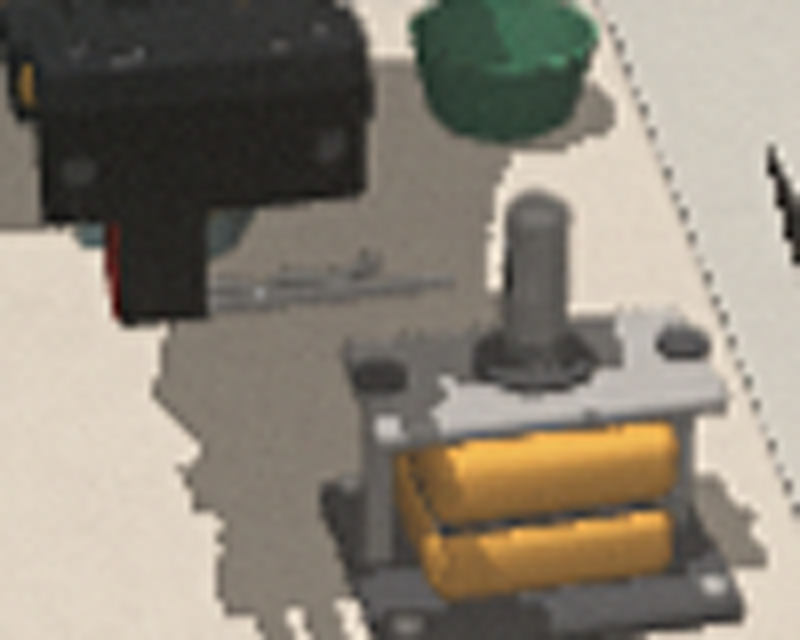

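```bash
cat > m.py <<'E'
from h import *
import sys
def wr(f,top,wash,nose,leg,ztop=.1178):
    c=load(f); o=get_obs(); M=R.from_quat(o['tool_rot']).as_matrix()
    g=lambda p,z:(M.T@(atz(c,215+p[0]/5,p[1]/5,z)-o['position'])*1000).round(2)
    z=o['position'][2]-.1841
    print('top',g(top,ztop),'washer',g(wash,.069),'nose',g(nose,z),'leg',g(leg,z))
    return g
E
python3 - <<'E'
from m import *
g=wr('w7',(383,193),(366,285),(363,512),(360,700))
print('hole',g((370,348),.094),'plate',g((140,640),.066),g((585,640),.066),g((128,60),.066),g((610,60),.066))
s=load('s7'); o=get_obs()
a=np.radians(7.35); ax=np.array([np.cos(a),np.sin(a),0]); pin=np.array([.582,.0261,0])
for d,z in [(-.09,.0949),(-.023,.0949),(0,.0949),(0,.1179),(0,.069)]:
    q=pin+d*ax;q[2]=z; print(d,z,((proj(s,q)-[230,180])*8).round(1))
E
```

```text
top [101.64   5.82 161.32] washer [101.98   6.04 210.12] nose [ 79.03   5.17 184.16] leg [ 61.96   5.04 184.15]
hole [ 93.24   5.71 185.11] plate [ 66.11 -18.56 213.09] [ 66.13  30.72 213.1 ] [123.45 -18.22 213.13] [123.47  30.69 213.14]
-0.09 0.0949 [198.1 300.5]
-0.023 0.0949 [446.3 273.8]
0 0.0949 [529.6 264.9]
0 0.1179 [532. 189.]
0 0.069 [526.9 348. ]
```

Run:
```python
from h import *
c=load('s7'); crop(c,250,200,50,25,16,'s7b')
```

```text
(no output)
```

View pics/s7b.png

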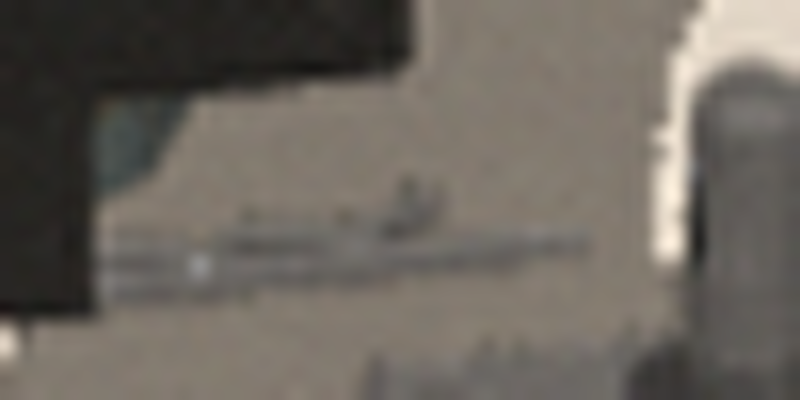

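>>> servo_tool(
  steps=[0, 0.003, 0.0008, 0.001, 0, 0, 0.006, 0.0008, 0.001, 0, 0, 0.009, 0.0008, 0.001, 0, 0, 0.011, 0.0008, 0.001, 0, 0, 0.011, 0.0008, 0.001, 0, 0, 0.011, 0.0008, 0.001, 0],
)

```text
time: 8.9
position: [0.4908, 0.0196, 0.2777]
tool_rot: [0.998, 0.064, -0.0, -0.0]
ft_force: [0.5, 0.4, -0.3]
grip_width: 0.0124
```

Run:
```python
from h import *
o=get_obs(); print(o['position'],hd(),o['grip_width'],o['ft_force'],o['moment'])
c=shot('wrist','w8'); s=shot('side','s8'); crop(s,250,195,60,50,13,'s8a'); crop(c,215,0,140,150,5,'w8a')
```

```text
[0.49075601 0.01963451 0.2777094 ] 7.385616847619716 0.012358436958558644 [ 0.45038392  0.40992697 -0.28099453] [-0.04319917  0.18480265 -0.02827908]
```

View pics/w8a.png

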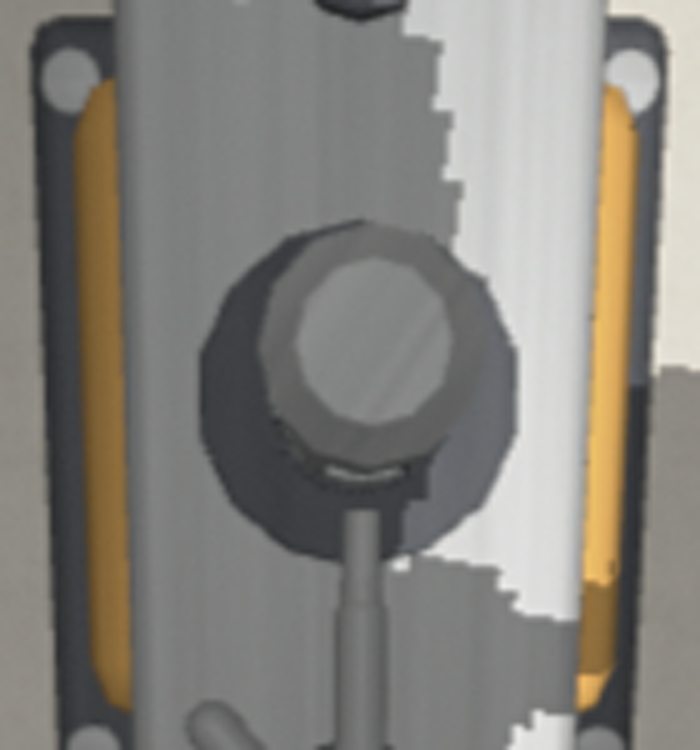

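View pics/s8a.png

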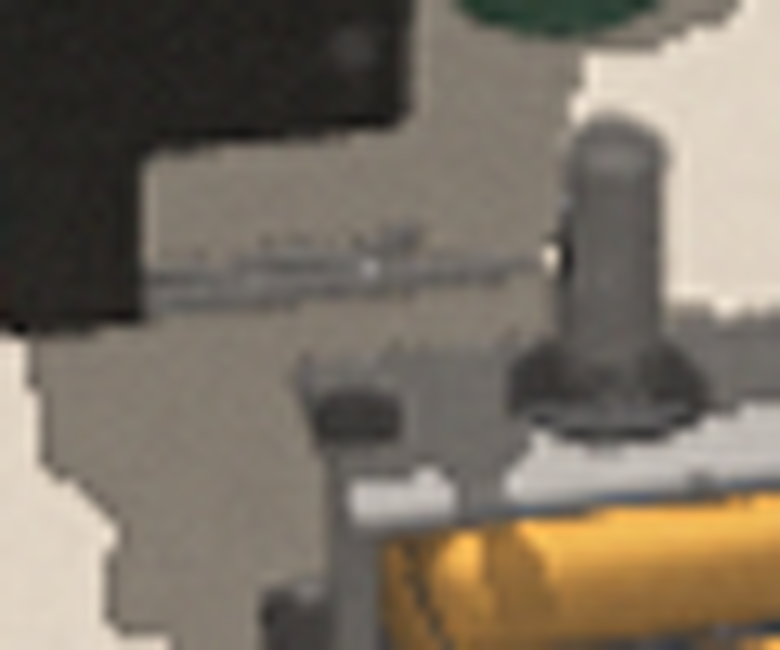

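Run:
```python
from m import *
g=wr('w8',(374,342),(358,392),(362,511),(359,700),.1173)
print('hole',g((367,473),.094),'plate',g((130,560),.066),g((580,560),.066),g((118,60),.066),g((603,60),.066))
c=load('s8'); crop(c,286,200,22,24,25,'s8b')
```

```text
top [ 91.01   5.18 160.44] washer [ 91.48   5.22 208.74] nose [ 79.1    5.04 184.09] leg [ 61.94   4.91 184.09]
hole [ 82.42   5.46 183.74] plate [ 74.62 -19.32 211.75] [ 74.64  29.55 211.74] [123.08 -19.13 211.74] [123.1   29.72 211.74]
```

View pics/s8b.png

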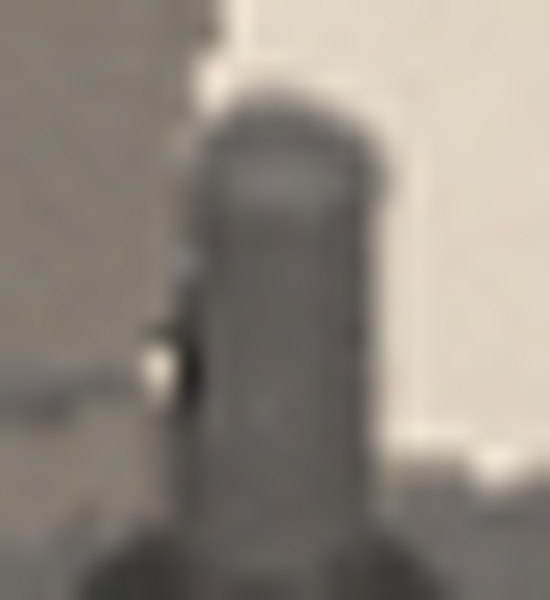

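>>> servo_tool(
  steps=[0, 0.001, 0.0001, 0, 0, 0, 0.002, 0.0001, 0, 0, 0, 0.003, 0.0001, 0, 0, 0, 0.004, 0.0001, 0, 0, 0, 0.005, 0.0001, 0, 0, 0, 0.006, 0.0001, 0, 0, 0, 0.006, 0.0001, 0, 0],
)

```text
time: 9.88
position: [0.4969, 0.0203, 0.2778]
tool_rot: [0.998, 0.064, 0.0, 0.0]
ft_force: [-0.5, 0.3, -1.1]
grip_width: 0.0126
```

Run:
```python
from h import *
o=get_obs(); print(o['position'],hd(),o['grip_width'],o['ft_force'],o['moment'])
c=shot('wrist','w9'); s=shot('side','s9'); crop(s,250,195,60,50,13,'s9a'); crop(c,215,0,140,150,5,'w9a')
```

```text
[0.49693431 0.02027491 0.27775546] 7.382520904944272 0.012608496926718827 [-0.54452627  0.33091728 -1.07376412] [-0.05991459  0.17613966  0.01229526]
```

View pics/w9a.png

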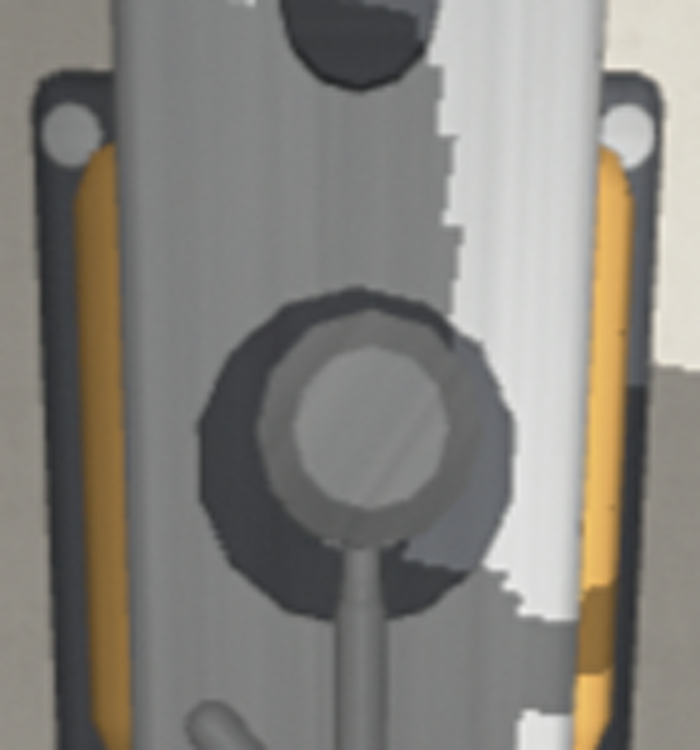

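View pics/s9a.png

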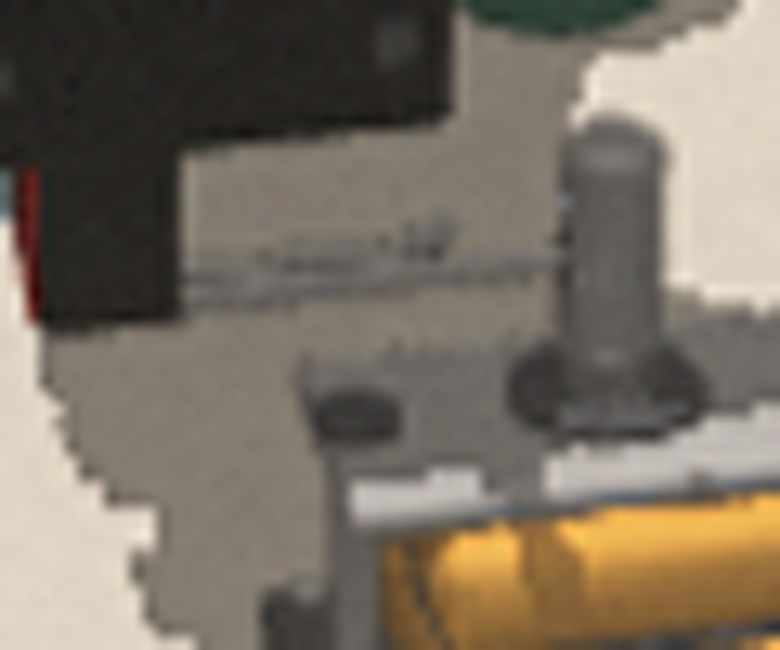

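The nose seems to be about 3 mm into the hole, with no force rise. I'll keep going slowly.

>>> servo_tool(
  steps=[0, 0.001, 0, 0, 0, 0, 0.002, 0, 0, 0, 0, 0.003, 0, 0, 0, 0, 0.003, 0, 0, 0],
)

```text
time: 10.48
position: [0.4999, 0.0206, 0.2778]
tool_rot: [0.998, 0.064, 0.0, 0.0]
ft_force: [-0.1, 0.8, -1.7]
grip_width: 0.0128
```

>>> servo_tool(
  steps=[0, 0.001, 0, 0, 0, 0, 0.002, 0, 0, 0, 0, 0.003, 0, 0, 0, 0, 0.003, 0, 0, 0],
)

```text
time: 10.98
position: [0.5029, 0.021, 0.2778]
tool_rot: [0.998, 0.064, 0.0, 0.0]
ft_force: [-0.4, 0.4, -1.2]
grip_width: 0.0125
```

Run:
```python
from h import *
o=get_obs(); print(o['position'],hd(),o['grip_width'],o['ft_force'],o['moment'])
c=shot('wrist','w10'); s=shot('side','s10'); crop(s,250,195,60,50,13,'s10a'); crop(c,215,0,140,150,5,'w10a')
```

```text
[0.50288839 0.02103265 0.27776872] 7.377646316610123 0.012528483692253614 [-0.37605931  0.37901753 -1.24469747] [-0.08554936  0.18224183  0.02851684]
```

View pics/w10a.png

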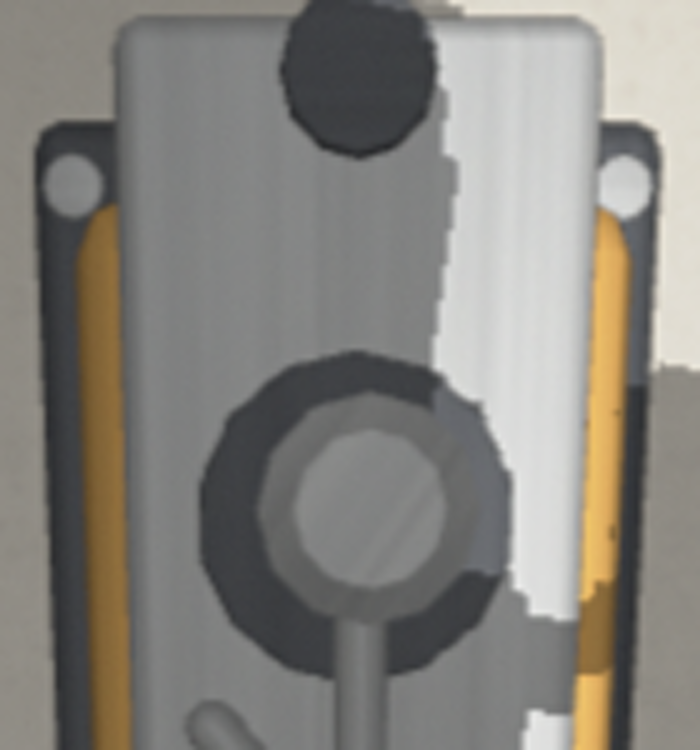

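View pics/s10a.png

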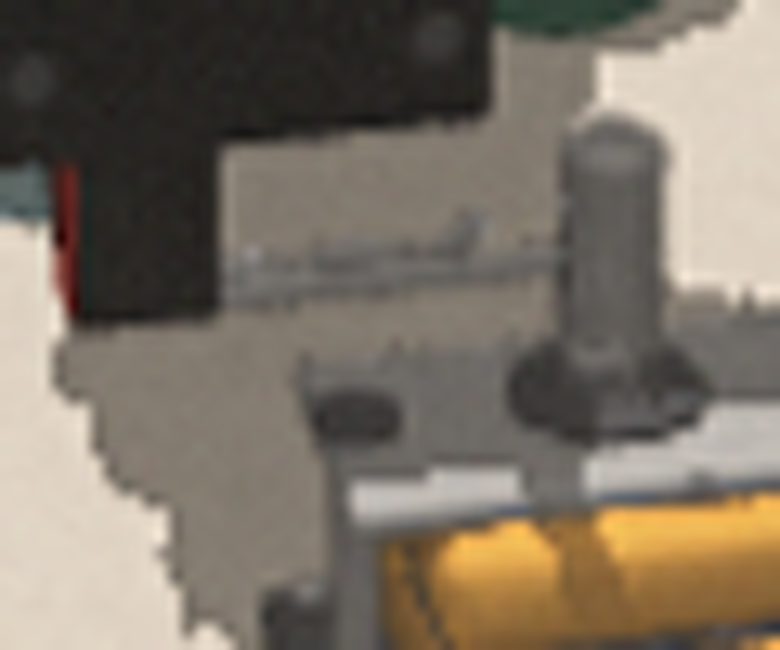

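>>> servo_tool(
  steps=[0, 0.001, 0, 0, 0, 0, 0.002, 0, 0, 0, 0, 0.003, 0, 0, 0, 0, 0.004, 0, 0, 0, 0, 0.005, 0, 0, 0, 0, 0.005, 0, 0, 0],
)

```text
time: 11.82
position: [0.5078, 0.0217, 0.2778]
tool_rot: [0.998, 0.064, 0.0, 0.0]
ft_force: [0.2, -0.2, -1.0]
grip_width: 0.0127
```

>>> servo_tool(
  steps=[0, 0.001, 0, 0, 0, 0, 0.002, 0, 0, 0, 0, 0.003, 0, 0, 0, 0, 0.004, 0, 0, 0, 0, 0.005, 0, 0, 0, 0, 0.005, 0, 0, 0],
)

```text
time: 12.58
position: [0.5128, 0.0223, 0.2777]
tool_rot: [0.998, 0.064, 0.0, 0.0]
ft_force: [-0.0, -0.4, -1.6]
grip_width: 0.0128
```

>>> servo_tool(
  steps=[0, 0.001, 0, 0, 0, 0, 0.002, 0, 0, 0, 0, 0.003, 0, 0, 0, 0, 0.004, 0, 0, 0, 0, 0.005, 0, 0, 0, 0, 0.005, 0, 0, 0],
)

```text
time: 13.32
position: [0.5178, 0.023, 0.2778]
tool_rot: [0.998, 0.064, 0.0, 0.0]
ft_force: [-0.1, 0.0, -0.8]
grip_width: 0.0126
```

Run:
```python
from h import *
o=get_obs(); print(o['position'],hd(),o['grip_width'],o['ft_force'],o['moment'])
c=shot('wrist','w11'); s=shot('side','s11'); crop(s,250,195,60,50,13,'s11a'); crop(c,200,80,140,150,5,'w11a')
```

```text
[0.51775094 0.02297256 0.27776736] 7.383658416823756 0.012618203390502373 [-0.05203475  0.02161997 -0.79649715] [-0.04577966  0.13685236  0.04029807]
```

View pics/w11a.png

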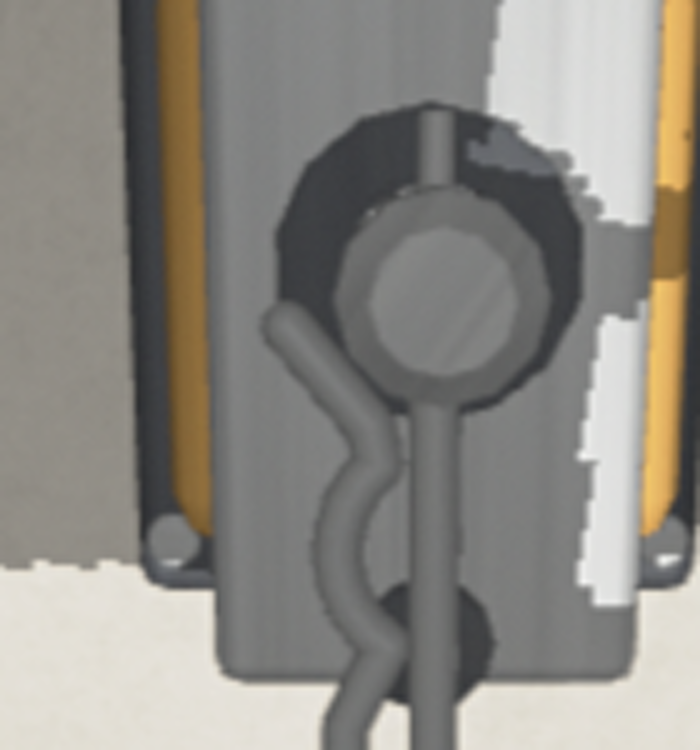

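View pics/s11a.png

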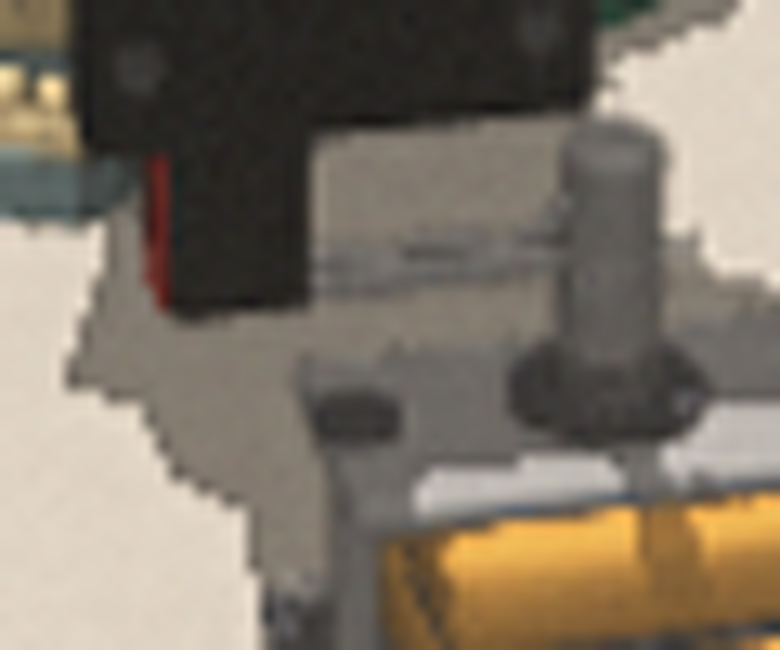

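>>> servo_tool(
  steps=[0, 0.001, 0, 0, 0, 0, 0.002, 0, 0, 0, 0, 0.003, 0, 0, 0, 0, 0.004, 0, 0, 0, 0, 0.005, 0, 0, 0, 0, 0.006, 0, 0, 0, 0, 0.007, 0, 0, 0, 0, 0.008, 0, 0, 0, 0, 0.008, 0, 0, 0],
)

```text
time: 14.55
position: [0.5248, 0.0243, 0.2774]
tool_rot: [0.998, 0.065, -0.001, -0.0]
ft_force: [-4.0, 0.5, -1.2]
grip_width: 0.0128
```

>>> servo_tool(
  steps=[0, 0.001, 0, 0, 0, 0, 0.002, 0, 0, 0, 0, 0.003, 0, 0, 0, 0, 0.004, 0, 0, 0, 0, 0.004, 0, 0, 0],
)

```text
time: 15.18
position: [0.5296, 0.025, 0.2777]
tool_rot: [0.998, 0.064, 0.0, -0.0]
ft_force: [-2.9, 4.3, -0.8]
grip_width: 0.0126
```

>>> servo_tool(
  steps=[0, 0.001, 0, 0, 0, 0, 0.002, 0, 0, 0, 0, 0.003, 0, 0, 0, 0, 0.004, 0, 0, 0, 0, 0.004, 0, 0, 0],
)

```text
time: 15.8
position: [0.5344, 0.0257, 0.278]
tool_rot: [0.998, 0.064, 0.002, -0.001]
ft_force: [-1.0, 5.2, -1.6]
grip_width: 0.013
```

Run:
```python
from h import *
o=get_obs(); print(o['position'],hd(),o['grip_width'],o['ft_force'],o['moment'])
c=shot('wrist','w12'); crop(c,200,80,140,150,5,'w12a')
```

```text
[0.5343888  0.02567771 0.27798374] 7.368502768831317 0.012979770803853085 [-0.99270768  5.20590159 -1.59402132] [1.01360302 0.4549979  0.25860124]
```

View pics/w12a.png

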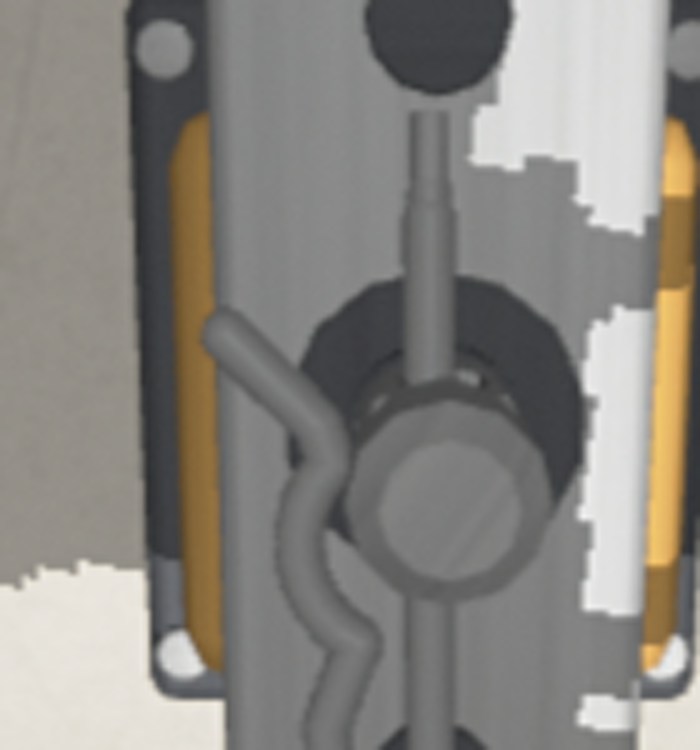

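>>> servo_tool(
  steps=[0, 0.001, 0, 0, 0, 0, 0.002, 0, 0, 0, 0, 0.003, 0, 0, 0, 0, 0.004, 0, 0, 0, 0, 0.004, 0, 0, 0],
)

```text
time: 16.48
position: [0.5395, 0.0258, 0.2784]
tool_rot: [0.998, 0.064, 0.004, 0.0]
ft_force: [1.8, 5.0, -0.3]
grip_width: 0.0128
```

>>> servo_tool(
  steps=[0, 0.001, 0, 0, 0, 0, 0.002, 0, 0, 0, 0, 0.003, 0, 0, 0, 0, 0.003, 0, 0, 0],
)

```text
time: 16.98
position: [0.5411, 0.0258, 0.278]
tool_rot: [0.998, 0.064, 0.001, 0.0]
ft_force: [1.9, 4.3, -0.1]
grip_width: 0.0126
```

Run:
```python
from h import *
o=get_obs(); print(o['position'],hd(),o['grip_width'],o['ft_force'],o['moment'])
c=shot('wrist','w13'); crop(c,200,80,140,150,5,'w13a')
```

```text
[0.54112665 0.02583609 0.27797104] 7.365107220503856 0.01260351724438003 [ 1.88438722  4.32806049 -0.14173059] [ 0.77846348 -0.25047661  0.17919414]
```

View pics/w13a.png

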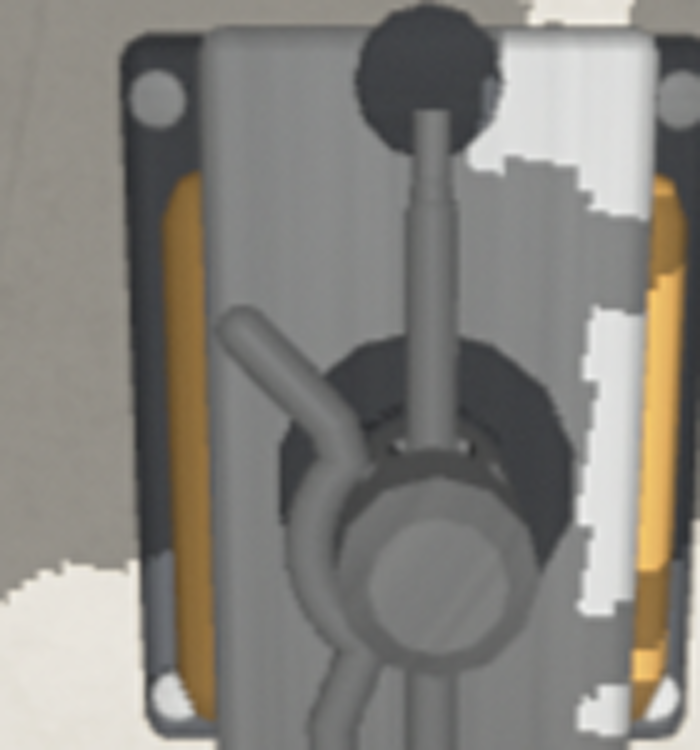

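>>> servo_tool(
  steps=[0, 0.001, 0, 0, 0, 0, 0.002, 0, 0, 0, 0, 0.002, 0, 0, 0, 0, 0.002, 0, 0, 0],
)

```text
time: 17.52
position: [0.5424, 0.0261, 0.2776]
tool_rot: [0.998, 0.064, -0.0, 0.0]
ft_force: [1.2, 3.4, -1.4]
grip_width: 0.0128
```

>>> servo_tool(
  steps=[0, 0.0005, 0, 0, 0, 0, 0.001, 0, 0, 0, 0, 0.001, 0, 0, 0, 0, 0.001, 0, 0, 0],
)

```text
time: 18.02
position: [0.5432, 0.0263, 0.2776]
tool_rot: [0.998, 0.064, -0.0, -0.0]
ft_force: [-0.1, 4.3, -1.5]
grip_width: 0.0126
```

Run:
```python
from h import *
o=get_obs(); print(o['position'],hd(),o['grip_width'],o['ft_force'],o['moment'])
c=shot('wrist','w14'); crop(c,200,80,140,150,5,'w14a')
```

```text
[0.54317109 0.02628795 0.27763158] 7.382208419061506 0.0125889360099056 [-0.1239696   4.26152047 -1.53303846] [0.47841087 0.2857882  0.1165833 ]
```

View pics/w14a.png

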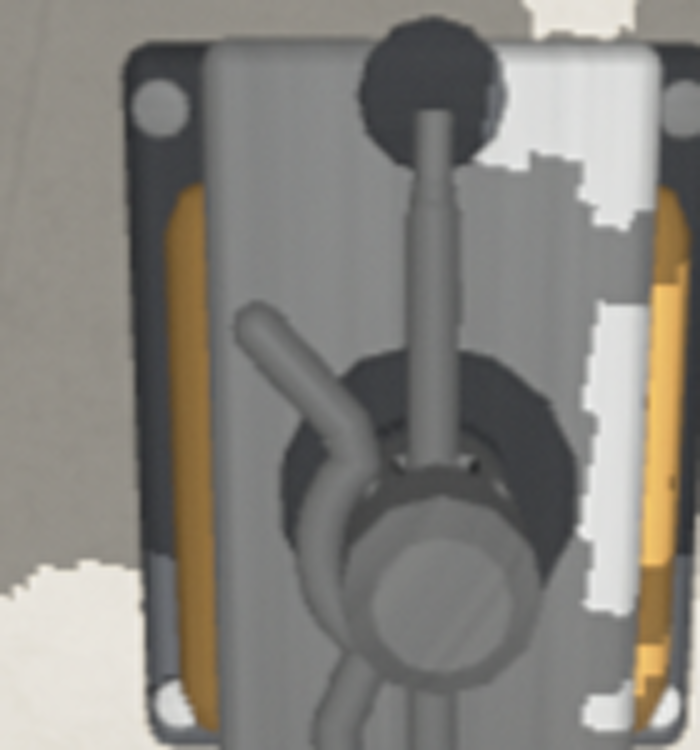

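>>> servo_tool(
  steps=[0, 0.0005, -0.0003, 0, 0, 0, 0.0008, -0.0005, 0, 0, 0, 0.0008, -0.0005, 0, 0, 0, 0.0008, -0.0005, 0, 0],
)

```text
time: 18.58
position: [0.5437, 0.0269, 0.2776]
tool_rot: [0.998, 0.064, -0.001, -0.0]
ft_force: [-2.3, 1.7, -0.6]
grip_width: 0.013
```

Run:
```python
from m import *
o=get_obs(); print(o['position'],hd(),o['grip_width'],o['ft_force'],o['moment'])
c=shot('wrist','w15'); crop(c,200,80,140,150,5,'w15a')
M=R.from_quat(o['tool_rot']).as_matrix(); print('pin in tool',M.T@(np.array([.582,.0261,.069])-o['position']))
```

```text
[0.54369571 0.02691161 0.27757091] 7.384750320561413 0.012963984332849558 [-2.31127236  1.67367044 -0.63450865] [0.37427062 0.69823167 0.09179087]
pin in tool [0.0382283  0.00578868 0.20850609]
```

View pics/w15a.png

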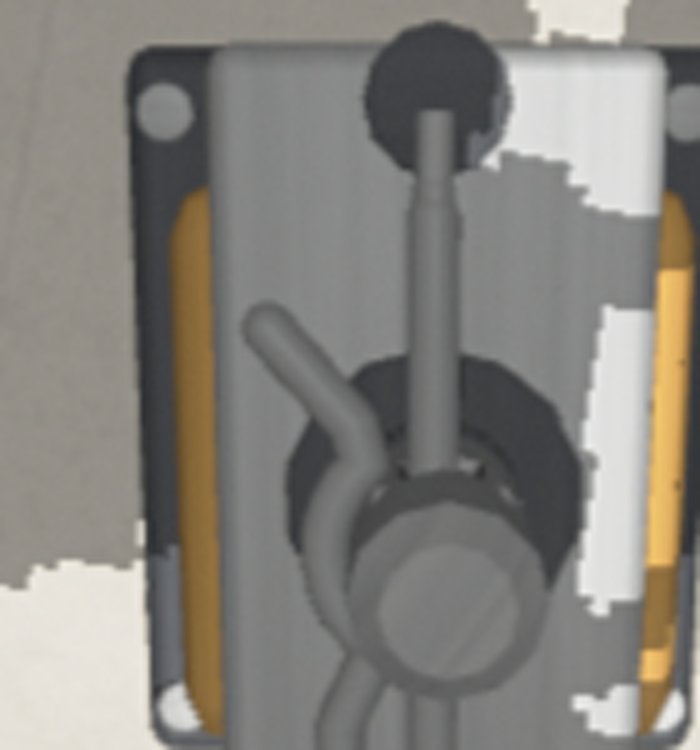

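>>> servo_tool(
  steps=[0.014, -0.0003, 0, 0, 0, 0.02, -0.0003, 0, 0, 0, 0.03, -0.0003, 0, 0, 0, 0.04, -0.0003, 0, 0, 0, 0.04, -0.0003, 0, 0, 0, 0.04, -0.0003, 0, 0, 0],
  force=5,
)

```text
time: 19.38
position: [0.5439, 0.0268, 0.2778]
tool_rot: [0.998, 0.064, 0.0, 0.0]
ft_force: [0.2, -0.4, -0.8]
grip_width: 0.0393
```

Run:
```python
from h import *
o=get_obs(); print(o['position'],hd(),o['grip_width'],o['ft_force'],o['moment'])
c=shot('wrist','w16')
```

```text
[0.54392814 0.02682756 0.2777763 ] 7.378399671251701 0.03929938729698149 [ 0.23591519 -0.35841425 -0.84390564] [-0.09422825  0.15598918  0.02073814]
```

View pics/w16.png

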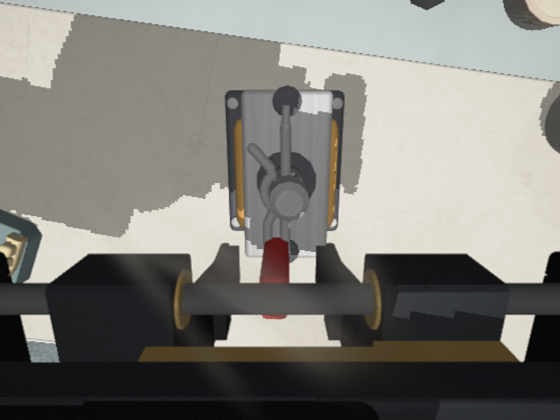

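>>> servo_tool(
  steps=[0.06, 0, 0, 0, 0, 0.06, 0, 0, 0, 0, 0.06, 0, 0, -0.02, 0, 0.06, 0, 0, -0.05, 0, 0.06, 0, 0, -0.09, 0, 0.06, -0.02, 0, -0.13, 0, 0.06, -0.06, 0, -0.13, 0, 0.06, -0.1, 0, -0.13, 0, 0.06, -0.1, 0, -0.13, 0, 0.06, -0.1, 0, -0.13, 0],
)

```text
time: 20.68
position: [0.4454, 0.0139, 0.4082]
tool_rot: [0.998, 0.064, 0.001, 0.0]
ft_force: [-0.2, 0.4, 0.5]
grip_width: 0.0599
```

Run:
```python
from h import *
o=get_obs(); print(o['position'],o['time'],o['ft_force'])
c=shot('wrist','w17'); s=shot('side','s17'); t=shot('top','t17')
crop(s,230,180,110,90,7,'s17a'); crop(t,170,165,220,90,3.6 and 3,'t17a'); crop(c,200,0,170,130,4,'w17a')
```

```text
[0.44540356 0.0138555  0.40819495] 20.675 [-0.20759004  0.41704915  0.46247826]
```

View pics/w17a.png

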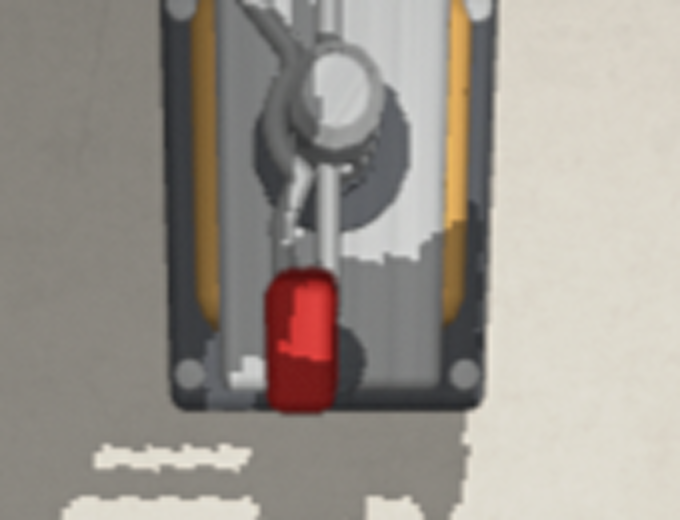

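View pics/s17a.png

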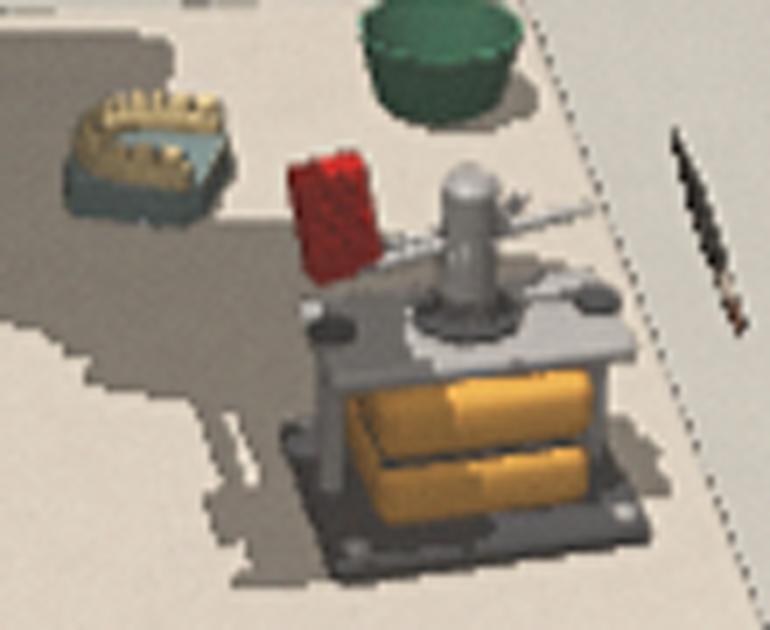

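View pics/t17a.png

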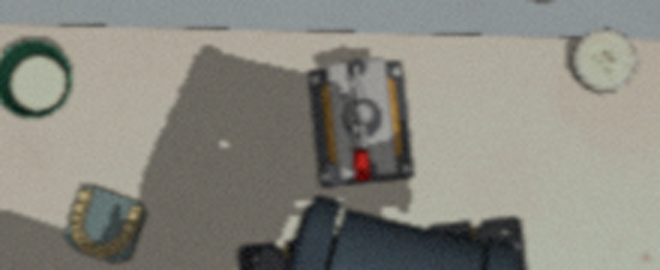

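>>> servo_tool(
  steps=[0.06, 0.03, 0, 0, 0, 0.06, 0.05, 0, 0, 0, 0.06, 0.05, 0, 0, 0, 0.06, 0.05, 0, 0, 0, 0.06, 0.05, 0, 0, 0, 0.06, 0.05, 0, 0, 0, 0.06, 0.05, 0, 0, 0, 0.06, 0.05, 0, 0, 0],
)

```text
time: 21.82
position: [0.4942, 0.0204, 0.4079]
tool_rot: [0.998, 0.064, 0.0, 0.0]
ft_force: [-0.4, 0.4, 0.2]
grip_width: 0.0595
```

Run:
```python
from h import *
c=shot('wrist','w18'); s=shot('side','s18'); print(abs(s['pixels'].astype(int)-load('s17')['pixels'])[200:235,270:320].mean())
crop(c,210,20,140,150,5,'w18a')
```

```text
18.33295238095238
```

View pics/w18a.png

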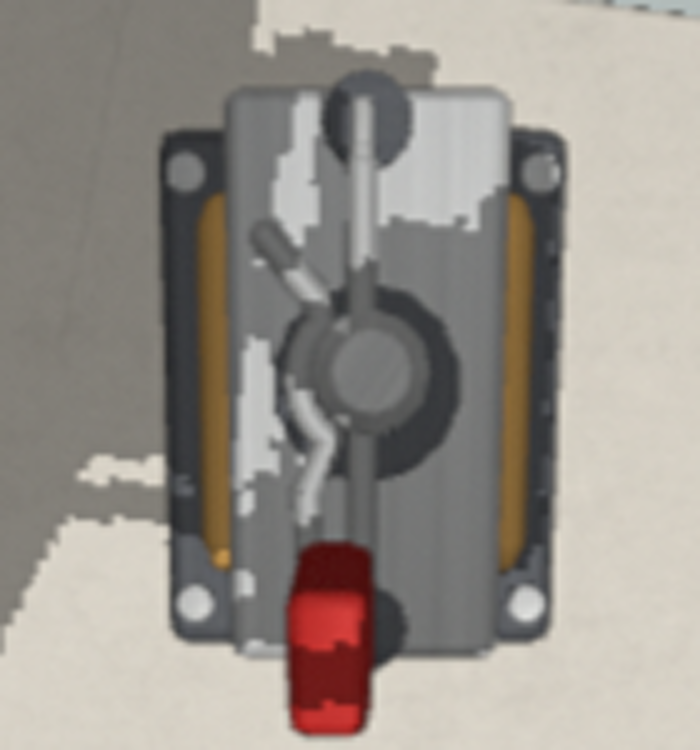

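Run:
```python
from h import *
c=load('w18'); g=lambda u,v,z:atz(c,210+u/5,20+v/5,z)
n=g(362,95,.100);p=g(375,370,.117);print(n,p,np.linalg.norm((n-p)[:2]),np.linalg.norm((g(362,95,.104)-p)[:2]), np.array([.582,.0261])-p[:2])
from rig import hand_in; print(hand_in())
```

```text
[0.62207592 0.03253828 0.1       ] [0.5817153  0.02539378 0.117     ] 0.040988093138041436 0.040258436077882806 [0.0002847  0.00070622]
the job is handed in; nothing more can be done
None
```

The hairpin clip is locked in the clamp and released, and I handed the job in at about 22 s of the 67 s limit.

- **Grip:** I picked the clip up by its red tab; the jaws closed to 12.8 mm on the 13 mm tab.
- **Finding the hole:** From the wrist and side pictures I put the hole about 94–95 mm above the bench, along the clamp's long side. I fed the nose in 1 mm steps and saw no force rise on entry.
- **Insertion:** The throat resisted with about 4 N of push at most, a little over the 1 to 3 N you gave. The clip was then drawn in, the along-axis force crossed zero, and I stopped at a light 2.3 N push at home.
- **Release:** The fingers opened and retreated straight up.

**Last checks:**
- The sprung leg is round the pin with the loop hugging it. I judged this by eye, as I had no reading of the spring angle.
- The nose measures about 41 mm past the pin's axis, against a nominal 41.5 mm.
- By eye, the clamp, arch, bowl and tin are where they were.
- The wrist force reads close to zero with the robot clear.

**Disagreements:**
- After release the clip settled a few degrees tab-down within the hole's play.
- A pixel comparison of two side pictures, taken to check that the clip stayed still, differed. The arm and its shadow had moved in between, so that check shows nothing either way. The later wrist picture showed the clip still seated.

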